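# Put the print-shop tools back in their fitted trays

### The arm

A 6-joint arm with a two-finger parallel gripper is mounted at the origin on the work surface; the furniture and walls round the work are solid. World frame = base frame: x ahead of the robot, y to its left, z up, the work surface at z = 0. Lengths are in m, angles in degrees, forces in N, time in s.
With the tool pointing down it reaches from about 0.35 to 0.875 m from the base axis. Payload 4.2 kg.
Tool frame: the origin (TCP) lies midway between the tips of the shut fingers; the grasp point (between the pads) lies 19 mm behind it; z points along the fingers, y is the line along which they close (so a half turn about z gives the same grasp; the last joint's range is limited). The gripper opens to 87 mm and grips with 3 to 60 N. Pads are 19 mm wide; open, the fingers measure 117 mm over their backs; the gripper's body (75 mm by 190 mm) begins 51 mm behind the grasp point.
Start: joints at [14.817, 22.042, 0.453, 0, -68.411, -14.817], TCP at [0.625, 0, 0.183] pointing down, gripper open.
Joint ranges: [-179.83, 179.83], [-69.29, 118.12], [-61.27, 80.66], [-181.25, 117.63], [-171.15, -9.14], [-177.46, 177.46]. Speed limits (degrees/s): [159.86, 159.86, 180, 180, 180, 180].

### API

Orientations are given as [roll, pitch, yaw] about the fixed x, y, z axes, in that order (R = Rz(yaw) Ry(pitch) Rx(roll)).
In Python, from workcell import env gives the robot as it stands. The module is installed in compiled form; this text tells all that it offers. Calls block until the motion is done:
- env.goto(position, orientation): joint-space move of the TCP to a pose.
- env.move_straight(position, rotation=None, rate=0.15, force_limit=None): straight line of the TCP; rotation=None keeps the orientation; rate is the mean speed in m/s. With force_limit (N) it stops when the force on the tool has changed by that much, and returns True; else False.
- env.set_joints(angles): joint-space move.
- env.gripper_to(opening, grasp_force=None): opening from 0.0 (shut) to 1.0 (fully open); grasp_force is the grip in N (None keeps the last); returns when the fingers have stopped.
- env.dwell(seconds).
- env.inverse_kinematics(position, orientation): joint angles nearest the present ones, or None.
- env.read_state(): the state.
- env.grab_frame(name): name is "scene" or "side" or "wrist"; returns a dict with "image" (400x640x3 uint8, blue, green, red), "fx", "fy", "cx", "cy" (pixels), "D" ([k1, k2, p1, p2, k3] as OpenCV has them; the pictures are not rectified), "position" and "orientation" of the camera in the world. Camera axes: x right, y up, looking along -z (the intrinsics and any distortion apply to the point x, -y, -z); pixel columns grow to the right and rows downward; lengths in m; the calibration is good to about 2 mm. A picture is of the moment at which its call begins. There is no depth.
A pose or a line that the arm cannot do raises env.Unreachable and nothing moves.
- env.close_job(): hands the job in; it is judged then, once.
Trained networks look in a picture, given as the dict that the camera call returned (one of the last four; its "shot" number tells which), for a name from the list of things; names that differ only in an ending like _2 or _b are one class to them, and where a whole thing is asked for, a point or a joint stands for the part that bears it (a point fixed in the world has none). Each returns a list of dicts, best first, with "score" (0 to 1); they miss things now and then, are a little off and sometimes report something else, mostly with a low value. They report only what shows in the picture. A call takes as long as a camera call. They do not tell look-alikes from the thing itself.
- env.search_frame(picture, thing): "xyz" ([x, y, z] in m, in world coordinates, good to about 4 mm: the middle of the surface that is visible of it).
- env.trace(picture, thing): "mask" (400x640 bool, what is visible of it).
The state is a dict: "clock": time; "joint_positions": joint angles; "qvel": joint speeds; "joint_torque": joint torques, N m; "position": TCP position; "tool_rot": TCP orientation; "force": force on the tool from outside, world axes, zero at the start; "wrist_torque": the same for the moment, N m; "opening": opening from 0.0 (shut) to 1.0 (fully open); "finger_force": force on a finger pad.
Only numpy, scipy, OpenCV 4.12 (cv2) and the standard library are available. Lean on these libraries where they do the work, as an engineer would, in place of code of your own. Each camera call takes 0.05 s, during which the arm holds its last target. There are 200 camera calls.

### The job

The printing is done: put the ink pot, the timber block, the stapler and the marker away, each into the plywood tray whose recess is cut to its shape and size (round, short, long and wide, long and narrow). Each must end upright as it stood, lying flat on the floor of its recess with no edge resting on the rim; either way round will do. Leave the loose jar lid and the roll of tape where they are.

Things in the scene. Friction and masses are not known exactly. Their poses are not given: they have to be found in the camera images.
- pot_center (a point): The small round ink pot with a screw lid: 58 mm in diameter, 64 mm tall, standing. Point: its centre, 32 mm above its underside; z up along its axis.
- block_center (a point): The plain timber block: 42 mm (its x) by 75 mm (its y), 30 mm tall, lying flat. Point: its centre, 15 mm above its underside; z up.
- stapler_center (a point): The bench stapler: 143 mm long (its x), foot 34 mm wide (its y), 50 mm tall, standing on its foot, its arm fixed. The arm on top is 20 mm wide, centred over the foot, runs the whole length and fills the heights 31 to 50 mm: take it there. Point: the centre, 25 mm above its underside; z up.
- marker_center (a point): The capped marker pen: 141 mm long (its x), 18 mm wide and thick, lying; it does not roll. Point: its centre, 9 mm above its underside; z up.
- tray_pot: The tray of the ink pot: a flat plate of bare plywood, 102 x 102 mm, 9 mm thick, fixed on the table top, with one round 78 mm recess in the middle, 5 mm deep (its grey-lined floor is 4 mm above the table); origin at the centre of the plate's underside; z up
- tray_block: The tray of the timber block: a flat plate of bare plywood, 86 x 119 mm, 9 mm thick, fixed on the table top, with one 62 x 95 mm rectangular recess in the middle, 5 mm deep (its grey-lined floor is 4 mm above the table); origin at the centre of the plate's underside; its x runs along the 62 mm side, its y along the 95 mm side, z up
- tray_stapler: The tray of the stapler, the wider of the two long ones: a flat plate of bare plywood, 187 x 78 mm, 9 mm thick, fixed on the table top, with one 163 x 54 mm rectangular recess in the middle, 5 mm deep (its grey-lined floor is 4 mm above the table); origin at the centre of the plate's underside; its x runs along the 163 mm side, z up
- tray_marker: The tray of the marker, the narrower of the two long ones: a flat plate of bare plywood, 185 x 62 mm, 9 mm thick, fixed on the table top, with one 161 x 38 mm rectangular recess in the middle, 5 mm deep (its grey-lined floor is 4 mm above the table); origin at the centre of the plate's underside; its x runs along the 161 mm side, z up
- lid_center (a point): A loose red jar lid, 86 mm in diameter, 22 mm tall, lying among the things: to be left alone. Point: its centre.
- tape_center (a point): A loose blue roll of tape, 80 mm in diameter, 36 mm tall, lying flat among the things: to be left alone. Point: its centre.
Not all that is in view belongs to the job. Of the things that look like the part that bears block_center, the larger one is meant.

How it is judged:
By the outcome, as a careful person would: the job done as asked, in the order asked, and still so for the second after the job is handed in, with the robot touching nothing.
It also fails if it takes over 122 s, if anything falls off the work surface, if the arm or the gripper's body presses on something with over 40 N, if the wrist force passes 120 N, or if a joint passes its speed limit or range.

## Working session

There is one attempt and no reset: what is moved stays moved. The work goes in short steps, each a Python script; the robot and the scene stay as the last script left them, time stands still between calls to the robot, and variables do not carry over. Pictures are saved under pics/ and viewed, at most 14 in all, crops included, and the job is handed in when it is done.

```bash
mkdir -p pics
cat > h.py <<'E'
import numpy as np, cv2
from scipy.spatial.transform import Rotation as R
from workcell import env
def cam(p):
    o=np.array(p["orientation"]); Rm=R.from_euler('xyz',o,degrees=True).as_matrix() if o.size==3 else o
    return np.array(p["position"]),Rm,np.array([[p["fx"],0,p["cx"]],[0,p["fy"],p["cy"]],[0,0,1.]]),np.array(p["D"])
def px2w(p,uv,z):
    c,Rm,K,D=cam(p); q=cv2.undistortPoints(np.array(uv,float).reshape(-1,1,2),K,D).reshape(-1,2)
    d=np.c_[q[:,0],-q[:,1],-np.ones(len(q))]@Rm.T
    return c+d*((z-c[2])/d[:,2])[:,None]
def rect(p,mask,z):
    m=mask.astype(np.uint8); cs,_=cv2.findContours(m,cv2.RETR_EXTERNAL,cv2.CHAIN_APPROX_NONE)
    c=max(cs,key=cv2.contourArea).reshape(-1,2)
    w=px2w(p,c,z)[:,:2]
    (cx,cy),(a,b),t=cv2.minAreaRect((w*1000).astype(np.float32))
    if a<b: a,b,t=b,a,t+90
    return np.round([cx,cy,a,b,(t+90)%180-90],1)   # mm, long side, short side, angle of long side
E
python3 - <<'E'
from h import *
print(env.read_state())
for n in ["scene","side","wrist"]:
    p=env.grab_frame(n); cv2.imwrite(f"pics/{n}0.png",p["image"]); print(n,p["position"],p["orientation"],p["fx"])
    if n=="side": continue
    for t,z in [("pot_center",.064),("block_center",.03),("stapler_center",.05),("marker_center",.018),("tray_pot",.009),("tray_block",.009),("tray_stapler",.009),("tray_marker",.009),("lid_center",.022),("tape_center",.036)]:
        s=env.search_frame(p,t); print(t,[(round(d["score"],2),np.round(d["xyz"],3).tolist()) for d in s])
        for d in env.trace(p,t)[:3]: print("   ",round(d["score"],2),rect(p,d["mask"],z))
E
```

```text
{'clock': 0.0, 'joint_positions': array([ 1.48169157e+01,  2.20895638e+01,  3.78222089e-01, -2.85182036e-02,
       -6.84121723e+01, -1.48174230e+01]), 'qvel': array([ 0.0201796 , -0.01089812, -0.01846025, -0.02217699, -0.06365653,
        0.07756469]), 'joint_torque': array([ 5.69075401e-04, -3.90661991e+01,  1.87403029e+01,  4.22001421e+00,
        1.09914420e-02, -1.81494070e-04]), 'position': array([6.24292517e-01, 1.14465347e-05, 1.82262913e-01]), 'tool_rot': array([ 1.79873815e+02, -5.97400640e-03, -9.00110220e+01]), 'force': array([0.38112026, 0.83684733, 0.69178476]), 'wrist_torque': array([ 0.04505265, -0.00268847, -0.04677987]), 'finger_force': 0.0, 'opening': 1.0046661983720213}
scene [0.02581806 0.86433254 0.68832027] [  55.24700807    0.498829   -146.61343369] 361.7819196590111
pot_center [(0.65, [0.38, -0.266, 0.043])]
    0.58 [ 367.5 -235.   157.4   52.6  -72.9]
    0.51 [393.3 271.4  67.4  64.2  30.4]
block_center [(0.79, [0.61, 0.521, 0.019]), (0.57, [0.421, 0.232, 0.031])]
    0.84 [412.4 237.7  79.   76.5  30.2]
    0.72 [594.5 525.8  50.7  49.3 -30.9]
    0.51 [ 
[... 1097 characters left out ...]
 [458.1 -68.9 150.4  33.   -4.7]
    0.21 [ 660.8 -112.4   92.5   92.4   80.5]
marker_center [(0.91, [0.471, 0.069, 0.014])]
    0.83 [469.1  71.  101.5  18.2 -22.5]
    0.73 [ 664.  -117.   100.3   99.8   80.6]
tray_pot [(0.57, [0.669, -0.125, 0.009])]
    0.59 [ 665.3 -118.   105.5  104.8   80.9]
tray_block []
tray_stapler []
tray_marker [(0.88, [0.667, 0.095, 0.007])]
    0.73 [676.1  96.9 166.2  35.  -14.8]
lid_center [(0.71, [0.555, 0.175, 0.012])]
    0.63 [5.584e+02 1.697e+02 6.260e+01 1.840e+01 1.000e-01]
tape_center [(0.91, [0.48, -0.169, 0.035]), (0.57, [0.669, 0.096, 0.007])]
    0.72 [451.9 -69.3 155.4  33.7  -4.4]
    0.61 [ 4.778e+02 -1.635e+02  8.920e+01  3.600e+01 -1.000e-01]
```

View pics/scene0.png

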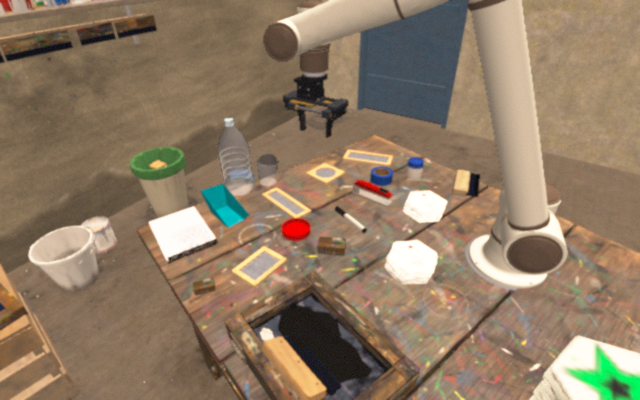

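View pics/side0.png

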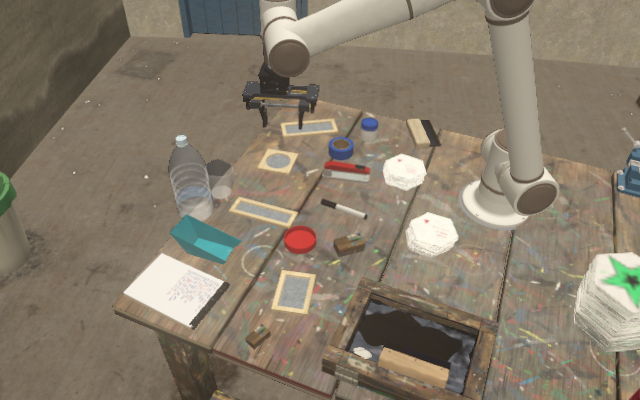

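View pics/wrist0.png

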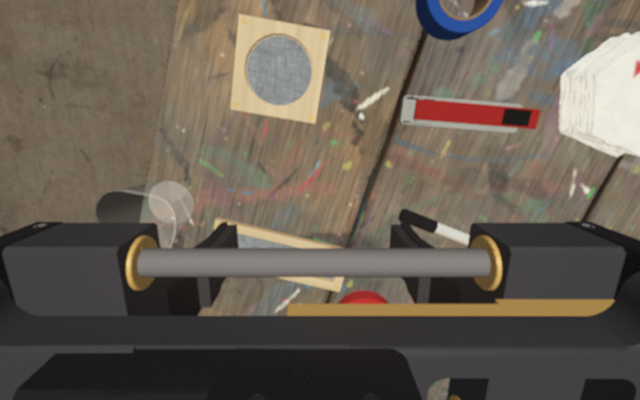

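The scene and side views show the following (scene pixels):
- **Things to put away:** pot at (415,168) behind the tape, stapler (375,190), marker (350,218) and the larger block (331,245). The small look-alike block is at (203,286).
- **Trays:** pot (325,172), stapler (367,157), marker (287,203) and block (260,265).
- **Obstacles:** paper stacks stand close to the base.

The wrist camera sees clearly on the side facing away from the gripper, so I'll do one overhead survey and fit silhouettes of the known shapes.

```bash
cat >> h.py <<'E'
from scipy.optimize import minimize
DIM=dict(pot_center=(58,58,64),block_center=(75,42,30),stapler_center=(143,34,50),marker_center=(141,18,18),tray_pot=(102,102,9),tray_block=(119,86,9),tray_stapler=(187,78,9),tray_marker=(185,62,9),lid_center=(86,86,22),tape_center=(80,80,36))
RND=("pot_center","lid_center","tape_center")
def fit(p,mask,name):
    "fit known solid on the table to the mask; x,y (m), angle of long side (deg), IoU"
    L,W,H=np.array(DIM[name])/1000; c,Rm,K,D=cam(p)
    if name in RND:
        a=np.linspace(0,2*np.pi,40); B=np.c_[L/2*np.cos(a),L/2*np.sin(a)]
    else: B=np.array([[1,1],[1,-1],[-1,-1],[-1,1]])*[L/2,W/2]
    P=np.r_[np.c_[B,0*B[:,0]],np.c_[B,0*B[:,0]+H]]
    x0=rect(p,mask,H); F=np.diag([1,-1,-1.])
    rv,_=cv2.Rodrigues(F@Rm.T); tv=F@Rm.T@-c
    M=cv2.resize(mask.astype(np.uint8),None,fx=2,fy=2,interpolation=cv2.INTER_NEAREST)>0
    def cost(v):
        t=np.radians(v[2]); Q=P.copy(); Q[:,:2]=P[:,:2]@np.array([[np.cos(t),np.sin(t)],[-np.sin(t),np.cos(t)]])+v[:2]/1000
        u=cv2.projectPoints(Q,rv,tv,K,D)[0]
        m=np.zeros(M.shape,np.uint8); cv2.fillConvexPoly(m,cv2.convexHull(np.round((u*2+.5)*16).astype(np.int32)),1,shift=4)
        m=m>0; return -(m&M).sum()/max(1,(m|M).sum())
    best=None
    for da in (0,90):
        s=np.array([x0[0],x0[1],x0[4]+da]); r=minimize(cost,s,method="Nelder-Mead",options=dict(initial_simplex=s+np.array([[0,0,0],[12,0,0],[0,12,0],[0,0,10]]),xatol=.1,fatol=1e-4))
        if best is None or r.fun<best.fun: best=r
    return np.round([best.x[0]/1000,best.x[1]/1000,(best.x[2]+90)%180-90,-best.fun],4)
E
python3 - <<'E'
from h import *
V={-.19:["pot_center","tray_stapler","tape_center","tray_pot"],0.0:["stapler_center","tray_pot"],.2:["marker_center","tray_marker"],.36:["block_center","lid_center"],.50:["tray_block","block_center"]}
x={-.19:.5,0.:.5,.2:.55,.36:.5,.5:.54}
for y,ns in V.items():
    try: env.goto([x[y],y,.28],[180,0,-90])
    except env.Unreachable: print("unreach",y); continue
    env.dwell(.2)
    p=env.grab_frame("wrist"); cv2.imwrite(f"pics/w{int(y*100)}.png",p["image"])
    for n in ns:
        for d in env.trace(p,n)[:2]:
            c=np.argwhere(d["mask"]).mean(0)[::-1].astype(int); print(y,n,round(d["score"],2),c,fit(p,d["mask"],n))
print(env.read_state()["clock"])
ims=[cv2.imread(f"pics/w{k}.png")[:260] for k in (-19,0,20,36,50)]+[np.zeros((260,640,3),np.uint8)]
g=np.vstack([np.hstack(ims[i:i+2]) for i in (0,2,4)]); cv2.imwrite("pics/m.png",cv2.resize(g,(800,488)))
E
```

```text
-0.19 pot_center 0.96 [398  92] [ 0.3852 -0.287  13.9185  0.9318]
-0.19 pot_center 0.64 [314 300] [0.4938 0.0241 8.8101 0.0666]
-0.19 tray_stapler 0.78 [253  74] [ 0.5888 -0.3136 15.2266  0.9841]
-0.19 tape_center 0.6 [332 161] [  0.4712  -0.1909 -89.9166   0.651 ]
-0.19 tape_center 0.56 [343 234] [  0.4777  -0.0759 -17.8531   0.429 ]
-0.19 tray_pot 0.58 [209 200] [ 0.6656 -0.1171 80.9243  0.9011]
-0.19 tray_pot 0.36 [213 312] [  0.673    0.1315 -26.1649   0.0697]
0.0 stapler_center 0.91 [349 115] [ 0.4494 -0.0689 -5.07    0.8578]
0.0 tray_pot 0.84 [200  79] [ 0.6653 -0.1182 -9.5378  0.9745]
0.2 marker_center 0.69 [381  79] [  0.4466   0.0817 -21.8977   0.7864]
0.2 tray_marker 0.91 [230 104] [  0.6714   0.1159 -14.6741   0.9616]
0.36 block_center 0.91 [368  64] [ 0.4233  0.2229 25.808   0.9579]
0.36 block_center 0.53 [252 244] [ 0.6124  0.5311 64.8152  0.0731]
0.36 lid_center 0.63 [275  58] [  0.5541   0.2136 -77.332    0.9768]
0.5 tray_block 0.8 [308  79] [ 0.5479  0.3831 86.2495  0.9823]
0.5 block_center 0.57 [268 172] [ 0.6141  0.5266 44.7738  0.4392]
7.9333
```

View pics/m.png

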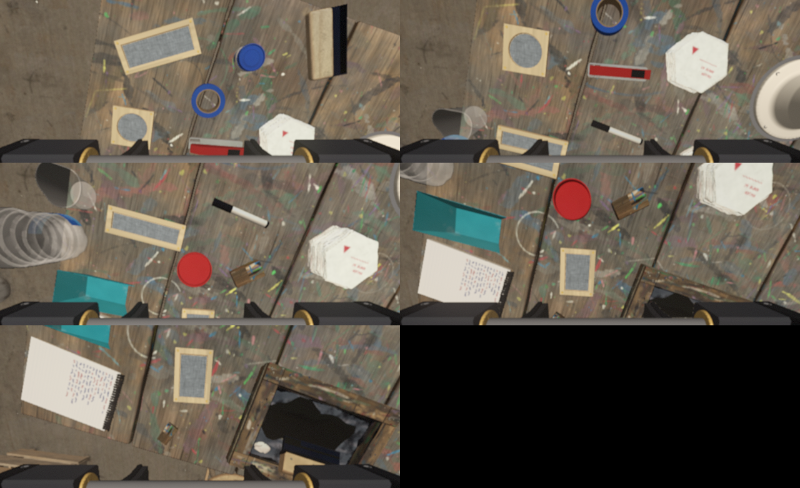

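The survey image confirms the fits: pot (250,57 in the montage), trays framed cleanly, and the pot, block and tray silhouettes overlap at IoU 0.93 or better. I'll start with the pot and the block.

```bash
cat >> h.py <<'E'
UP=.15
def near(y,ref=-90): return (y-ref+90)%180-90+ref     # half-turn alternative nearest ref
def pick(xy,yaw,z,f,up=UP):
    env.gripper_to(1.0); env.goto([*xy,up],[180,0,yaw])
    hit=env.move_straight([*xy,z],force_limit=15); 
    env.gripper_to(0,f); s=env.read_state(); print("pick hit",hit,"z",s["position"][2],"open mm",s["opening"]*87,"ff",s["finger_force"])
    env.move_straight([*xy,up]); s=env.read_state(); print(" lifted open mm",s["opening"]*87,"ff",s["finger_force"])
def place(xy,yaw,z,opening=1.0,up=UP):
    env.goto([*xy,up],[180,0,yaw]); env.move_straight([*xy,z+.015])
    hit=env.move_straight([*xy,z],rate=.04,force_limit=12); print("place hit",hit,env.read_state()["position"])
    env.gripper_to(opening); env.move_straight([*xy,up]); print("clock",env.read_state()["clock"])
def look(xy,n,yaw=-90,back=.1,z=.28,name=None):
    t=np.radians(yaw); env.goto([xy[0]-back*np.cos(t),xy[1]-back*np.sin(t),z],[180,0,yaw]); env.dwell(.2)
    p=env.grab_frame("wrist"); 
    if name: cv2.imwrite(f"pics/{name}.png",p["image"])
    return p,[(round(d["score"],2),fit(p,d["mask"],n)) for d in env.trace(p,n)[:2]]
E
python3 - <<'E'
from h import *
pick((.3852,-.287),-135,.022,25)
place((.6653,-.1180),-90,.027)
pick((.4233,.2229),near(25.8),.010,25)
place((.5479,.3831),near(86.25),.015,.75)
p,r=look((.5479,.3831),"block_center",name="blk"); print(r)
p,r=look((.449,-.069),"stapler_center",name="stp"); print(r, np.round(p["position"],3))
p,r=look((.6653,-.118),"pot_center",name="pot"); print(r)
a=[cv2.imread(f"pics/{k}.png")[:220] for k in("blk","stp","pot")]
cv2.imwrite("pics/m2.png",cv2.resize(np.vstack(a),(582,600)))
E
```

```text
pick hit False z 0.02218385251986179 open mm 56.46466801314705 ff 25.000287294387817
 lifted open mm 56.532744596220844 ff 24.99973565340042
place hit False [ 0.66519512 -0.11795633  0.02672386]
clock 18.075
pick hit False z 0.010002900251631308 open mm 0.2061985176526323 ff 0.0
 lifted open mm 0.5544489601590317 ff 0.0
place hit False [0.54785293 0.38298588 0.0146696 ]
clock 28.375
[(0.84, array([ 0.609 ,  0.5205, 50.3729,  0.4385]))]
[] [ 0.449 -0.037  0.482]
[(0.88, array([ 0.6648, -0.118 ,  6.926 ,  0.942 ]))]
```

View pics/m2.png

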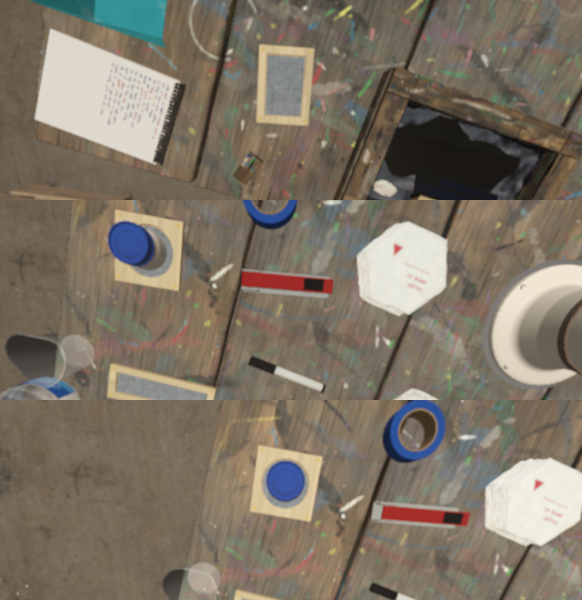

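The pot stands in its round recess, but the gripper shut on nothing at the block and the tray at (285,85) is empty. I'll look at the block again.

Run:
```python
from h import *
p,r=look((.4233,.2229),"block_center",z=.2,name="b2"); print(r)
cv2.imwrite("pics/b2c.png",p["image"][:230])
```

```text
[(0.55, array([ 0.4237,  0.224 , 26.5158,  0.9262]))]
```

View pics/b2c.png

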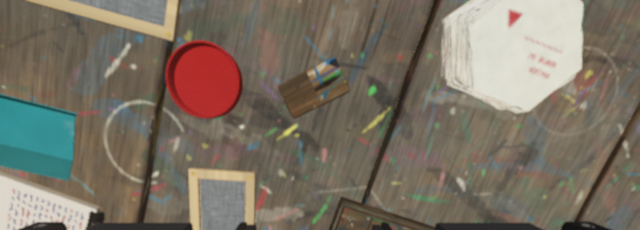

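Run:
```python
import cv2
im=cv2.imread("pics/b2.png")[30:150,240:400]; cv2.imwrite("pics/b2z.png",cv2.resize(im,None,fx=5,fy=5,interpolation=cv2.INTER_CUBIC))
```

```text
(no output)
```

View pics/b2z.png

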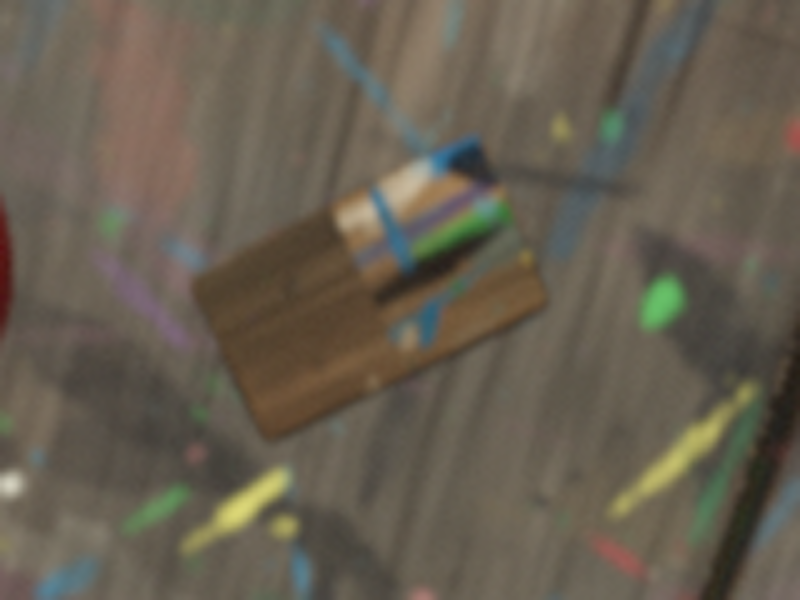

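The block lies at (313,85), unmoved and where the fit said, yet the fingers closed fully. I'll repeat the grasp in stages while watching the width and the side camera.

Run:
```python
from h import *
xy=(.4237,.2240); yaw=near(26)
env.gripper_to(1.0); env.goto([*xy,.15],[180,0,yaw]); print(env.move_straight([*xy,.010],force_limit=15))
s=env.read_state(); print(s["position"],s["tool_rot"])
a=[]
for o in (1,.5,.4):
    env.gripper_to(o,25); s=env.read_state(); print(o,s["opening"]*87,s["finger_force"],s["force"])
    p=env.grab_frame("side"); a.append(p["image"][150:330,250:450])
cv2.imwrite("pics/st.png",cv2.resize(np.hstack(a),(800,240)))
```

```text
False
[0.42425773 0.22464219 0.01065835] [ 1.79976225e+02  9.09603696e-02 -1.53969900e+02]
1 87.04762153826562 0.0 [ 0.63337426 -0.61194955  0.32385224]
0.5 43.51070690345133 0.0 [0.08234876 1.0178998  0.17863103]
0.4 35.1383537956411 0.0 [ 0.38740183 -0.60704794 -0.39660071]
```

View pics/st.png

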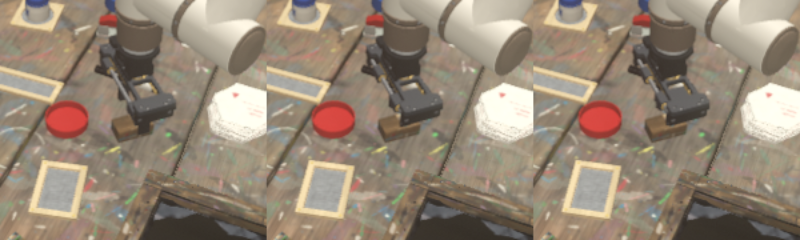

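Run:
```python
from h import *
c=lambda p,X:cv2.projectPoints(np.array(X,float).reshape(-1,3),cv2.Rodrigues(np.diag([1,-1,-1.])@cam(p)[1].T)[0],-np.diag([1,-1,-1.])@cam(p)[1].T@cam(p)[0],cam(p)[2],cam(p)[3])[0].reshape(-1,2)
p=env.grab_frame("side"); s=env.read_state(); t=np.array(s["position"])
a=np.radians(-64); d=np.array([np.cos(a),np.sin(a),0])
uv=c(p,[t,t+.0175*d,t-.0175*d]); print(uv)
b=env.trace(p,"block_center"); print([(round(x["score"],2),fit(p,x["mask"],"block_center")) for x in b])
im=p["image"].copy()
B=np.array([[1,1],[1,-1],[-1,-1],[-1,1]])*[.0375,.021]; th=np.radians(26); B=B@np.array([[np.cos(th),np.sin(th)],[-np.sin(th),np.cos(th)]])+[.4237,.224]
for z in(0,.03): cv2.polylines(im,[np.round(c(p,np.c_[B,np.full(4,z)])).astype(int)],True,(0,255,255),1)
for q in uv: cv2.circle(im,tuple(np.round(q).astype(int)),1,(0,0,255),-1)
x0,y0=np.round(uv[0]).astype(int); o=np.hstack([i[y0-60:y0+45,x0-60:x0+60] for i in (p["image"],im)]); cv2.imwrite("pics/ov.png",cv2.resize(o,(800,350),interpolation=cv2.INTER_CUBIC))
env.gripper_to(1.0)
```

```text
[[349.06256421 246.31314975]
 [346.48394788 241.71403968]
 [351.68638787 250.99292799]]
[(0.77, array([ 0.6106,  0.5136, 85.1964,  0.4795])), (0.6, array([ 0.4245,  0.2219, 21.2827,  0.6684]))]
```

View pics/ov.png

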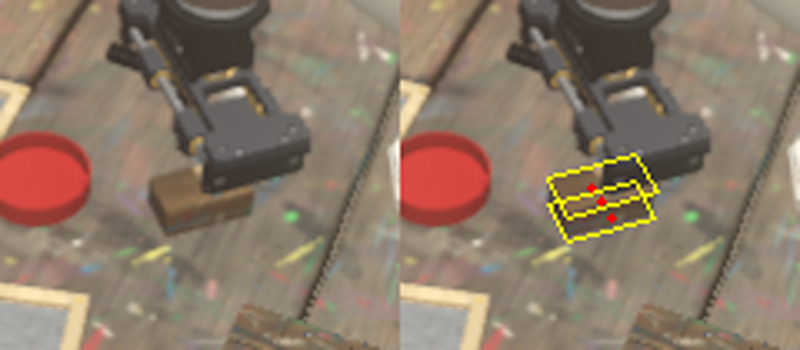

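The overlay shows the TCP (red dots) inside the drawn block (yellow) and no finger visible in front of it. To check the tip height and the block's solidity, I'll probe down gently with the fingers shut.

Run:
```python
from h import *
xy=np.array((.4237,.2240))
env.gripper_to(1.0); env.move_straight([*xy,.10]); env.gripper_to(0)
print(env.move_straight([*xy,.05]),env.move_straight([*xy,.012],rate=.05,force_limit=5)); s=env.read_state(); print(s["position"],s["force"],s["opening"],s["clock"])
a=[]
for n in ("side","scene"):
    p=env.grab_frame(n); 
    F=np.diag([1,-1,-1.]); c,Rm,K,D=cam(p); u=cv2.projectPoints(np.array([[*xy,.015]]),cv2.Rodrigues(F@Rm.T)[0],-F@Rm.T@c,K,D)[0].ravel().astype(int); print(n,u)
    a.append(cv2.resize(p["image"][u[1]-50:u[1]+30,u[0]-50:u[0]+50],(400,320),interpolation=cv2.INTER_CUBIC))
cv2.imwrite("pics/pr.png",np.hstack(a))
env.move_straight([*xy,.08])
```

```text
False False
[0.42391886 0.22414466 0.01212536] [-1.25859381 -0.05627249 -0.02831355] 0.007656303698080044 44.0667
side [349 245]
scene [330 245]
```

View pics/pr.png

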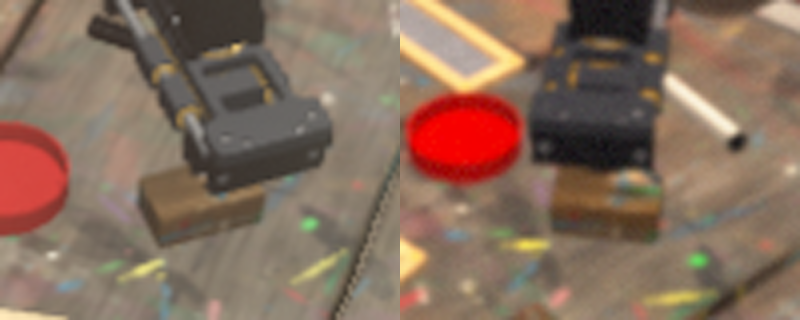

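The shut tips reached z = 0.012 at the block's apparent centre with no force, and the hand's body hides the fingers at this yaw. I'll turn the hand so both cameras can see them and probe once more.

Run:
```python
from h import *
xy=np.array((.4237,.2240))
env.goto([*xy,.08],[180,0,-90])
print(env.move_straight([*xy,.015],rate=.08,force_limit=5)); s=env.read_state(); print(s["position"],s["force"],s["clock"])
a=[]
for n in ("side","scene"):
    p=env.grab_frame(n); 
    F=np.diag([1,-1,-1.]); c,Rm,K,D=cam(p); u=cv2.projectPoints(np.array([[*xy,.015]]),cv2.Rodrigues(F@Rm.T)[0],-F@Rm.T@c,K,D)[0].ravel().astype(int)
    a.append(cv2.resize(p["image"][u[1]-50:u[1]+30,u[0]-50:u[0]+50],(400,320),interpolation=cv2.INTER_CUBIC))
cv2.imwrite("pics/pr2.png",np.hstack(a))
env.move_straight([*xy,.08])
```

```text
False
[0.42404556 0.22432225 0.0153999 ] [-0.03054402  0.59354974 -0.29951313] 46.775
```

View pics/pr2.png

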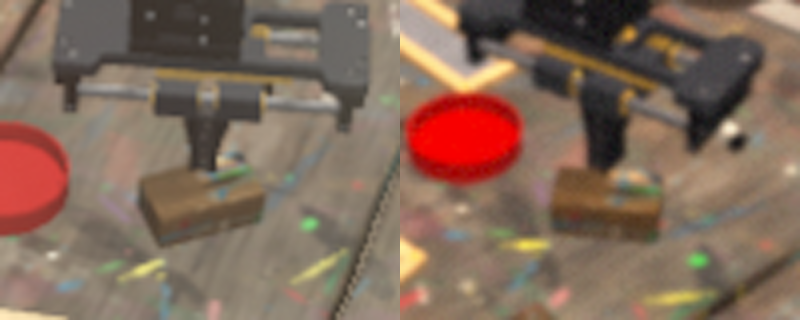

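Both views show the finger ending at about (205,168), roughly 8 px (about 30 mm) above where the reported TCP should project. So the real tips sit about 20–30 mm higher than reported, which explains the missing contact. I'll probe lower to measure the offset on the block's top.

Run:
```python
from h import *
xy=np.array((.4237,.2240))
env.move_straight([*xy,.016])
hit=env.move_straight([*xy,-.02],rate=.03,force_limit=4); s=env.read_state(); print(hit,s["position"],s["force"],s["clock"])
env.move_straight([*xy,.08])
```

```text
True [ 0.42363016  0.22390592 -0.00880993] [-1.05861555 -0.08043643  4.84447221] 48.85
```

Contact came at a reported z of −0.009 on the 30 mm block top, so the real tips are about 38 mm above the reported TCP. I'll correct all heights for that and go on.

Run:
```python
from h import *
OFF=.038; U=.09
pick((.4237,.2235),near(26.2),.012-OFF,30,up=U)
if env.read_state()["opening"]*87>35:
    place((.5479,.3831),near(86.25),.017-OFF,.75,up=U)
    p,r=look((.5479,.3831),"block_center",name="blk2"); print(r,env.read_state()["clock"])
```

```text
pick hit False z -0.02597106633239972 open mm 41.77848563903885 ff 29.942224323749542
 lifted open mm 41.53242134356159 ff 29.941989183425903
place hit False [ 0.5478188   0.38301751 -0.02125505]
clock 58.7083
[(0.87, array([ 0.6039,  0.5155, 49.8104,  0.4431])), (0.63, array([ 0.5475,  0.384 , 86.1077,  0.9617]))] 59.875
```

Run:
```python
from h import *
OFF=.038; U=.10
pick((.4494,-.0689),near(-5.07),.034-OFF,40,up=U)
o=env.read_state()["opening"]*87
if o>12:
    place((.5888,-.3136),near(15.23),.039-OFF,.6,up=U)
    p,r=look((.5888,-.3136),"stapler_center",name="stp2"); print(r)
    p,r=look((.4466,.0817),"marker_center",z=.2); print(r,env.read_state()["clock"])
    cv2.imwrite("pics/stc.png",cv2.imread("pics/stp2.png")[:230])
```

```text
pick hit False z -0.004037659724561091 open mm 20.33506118641613 ff 39.8577678197762
 lifted open mm 20.6517515744709 ff 39.835883220657706
place hit False [ 0.58871929 -0.31361586  0.00082992]
clock 70.3417
[(0.85, array([ 0.592 , -0.3071, 15.3814,  0.8104]))]
[] 73.5833
```

View pics/stc.png

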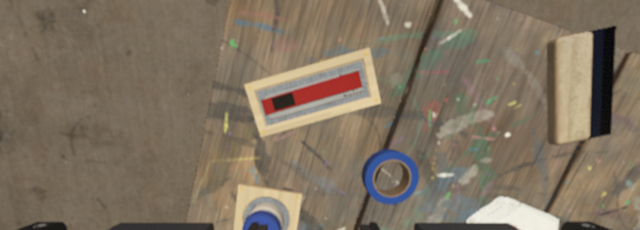

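The stapler lies centred in its recess at (313,92). The marker is next.

Run:
```python
from h import *
OFF=.038; U=.09
pick((.4466,.0817),near(-21.9),.0075-OFF,25,up=U)
o=env.read_state()["opening"]*87
if o>8:
    place((.6714,.1159),near(-14.67),.0125-OFF,.5,up=U)
p,r=look((.6714,.1159),"marker_center",name="mk"); print(r,[(d["score"],fit(p,d["mask"],"tray_marker")) for d in env.trace(p,"tray_marker")[:1]])
s=env.grab_frame("side")["image"]; print(env.read_state()["clock"])
cv2.imwrite("pics/fin.png",np.vstack([cv2.imread("pics/mk.png")[:200],s[90:390]]))
```

```text
pick hit False z -0.03053241537008196 open mm 16.906695264612647 ff 24.99994844198227
 lifted open mm 16.899076316859862 ff 24.99994307756424
place hit False [ 0.67126308  0.11579183 -0.02580948]
clock 82.6667
[(0.95, array([  0.6709,   0.1174, -14.7179,   0.8403]))] [(0.86, array([  0.6709,   0.1159, -14.6415,   0.7836]))]
84.3667
```

View pics/fin.png

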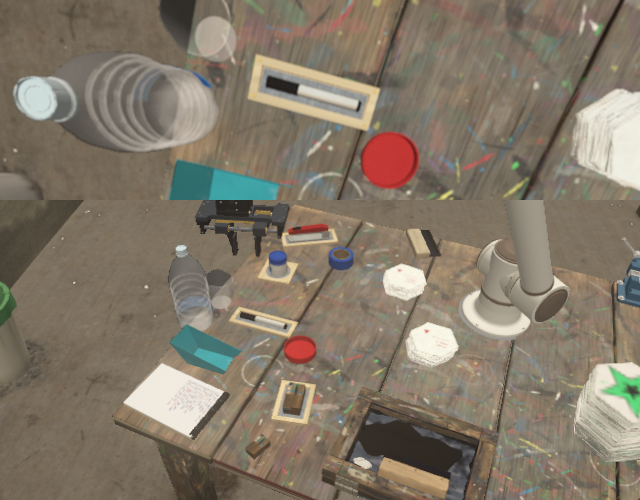

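All four things lie in their recesses: the pot (278,262), stapler (308,233), marker (262,320) and block (294,397). The lid and the tape have not moved, and the robot is clear.

```bash
python3 -c "
from workcell import env
print(env.close_job())"
```

```text
the job is handed in; nothing more can be done
None
```

The pot, block, stapler and marker each lie in the recess of their own tray, the lid and tape were left alone, and the job was handed in at about 84 s of the 122 s allowed.

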